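# Load the paint shaker, fit its hold-down and switch it on

## Robot

A 6-joint arm with a two-finger parallel gripper is mounted at the origin on the work surface. World frame = base frame: x ahead of the robot, y to its left, z up, the work surface at z = 0. Lengths are in mm, angles in rad, forces in N, time in s.
With the tool pointing down it reaches from about 275 to 750 mm from the base axis. Payload 10.2 kg.
Tool frame: the origin (TCP) lies midway between the tips of the shut fingers; the grasp point (between the pads) lies 19 mm behind it; z points along the fingers, y is the line along which they close (so a half turn about z gives the same grasp; the last joint's range is limited). The gripper opens to 85 mm and grips with 20 to 120 N. Pads are 22 mm wide; open, the fingers measure 114 mm over their backs; the gripper's body (76 mm by 85 mm) begins 54 mm behind the grasp point. The pads swing forward as they close: fully open they stand 13 mm farther back than shut.
Start: joints at [0.973, 0.313, 1.498, -0, 1.331, -0.223], TCP at [192.208, 488.556, 231.294] pointing down, gripper open.
Joint ranges: [-2.94, 2.94], [-0.97, 2.17], [0.19, 2.56], [-1.23, 4.37], [0.02, 3.11], [-2.88, 2.88]. Speed limits (rad/s): [2.39, 2.39, 3.01, 3.14, 3.14, 3.14].

## Interface

Orientations are given as a unit quaternion [w, x, y, z].
In Python, from rig import ctrl, capture, camera_info gives the robot as it stands.
- The arm moves only by the tool apply_moves, never from a script. Its argument "targets" is a list of rows, each a list of 3 entries, a list of its own where there are three numbers: the finger opening in mm, from 0 to 85.4, then the shift along the world's x, y, z in mm, then the turn, a rotation vector about the world's x, y, z in degrees. In form: [[grip, [dx, dy, dz], [rx, ry, rz]], ...]. A call has 1 to 20 rows; each row is the pose to reach, as a shift and turn from the pose commanded when the call began; what a row does not reach only later rows make up. A row lasts 1/10 s, in which the tool goes at most 50 mm and 8.59 degrees, less where a joint would pass 70% of its speed; a pose out of reach is approached as far as the arm can. A call with a gripper value outside its range is refused whole. The fingers move at their own pace and stop on an object; "squeeze" is the grip in N (left out, the last holds). Time passes only in rows, so rows that repeat a pose let the fingers close. It gives the time, the measured TCP pose, the force, the opening and the grip force at its end, in the units of the state.
- ctrl.sense(): the state, without advancing time (a new reading comes with each control period).
- capture(name): name is "side" or "top"; returns (picture, depth): 420x560x3 uint8, blue, green, red; 420x560 float32, mm along the optical axis (not along the pixel's ray), 0 where there is no reading.
- camera_info(name): a dict with "vfov" (degrees; the focal length in pixels is half the picture's height over the tangent of half this angle, whatever the lens; pixels are square), "cx", "cy" (the principal point, pixels), "extrinsics" (4x4, takes a point from camera to world coordinates). Camera axes: x right, y down, z forward; pixel columns grow to the right and rows downward; lengths in mm; the calibration is good to about 2 mm. A picture is of the moment at which its call begins. camera_info takes no time and is no camera call.
- ctrl.finish_job(): hands the job in; it is judged then, once.
The state is a dict: "time_s": time; "joints": joint angles; "dq": joint speeds; "tau": joint torques, N m; "eef_pos": TCP position; "ee_rot": TCP orientation; "force": force on the tool from outside, world axes, zero at the start; "wrist_torque": the same for the moment, N m; "grip_width": opening from 0.0 (shut) to 1.0 (fully open); "grip_force": force on a finger pad.
Only numpy, scipy, OpenCV 4.12 (cv2) and the standard library are available. Lean on these libraries where they do the work, as an engineer would, in place of code of your own. Each camera call takes 0.05 s, during which the arm holds its last target. There are 200 camera calls.

## Task

Take the already mixed, green-lidded jars out of the paint shaker and stand them upright in the wooden tray, then seat every red-lidded jar that is there upright at the bottom of a shaker pocket, one jar to a pocket. After that push the yellow hold-down sleeve, flange down, fully home onto the shaker's central spigot, and last of all swing the red-balled switch lever right over to on. Leave the brush tin, the bottle and the paint can where they are.

Things in the scene. Friction and masses are not known exactly. Their poses are not given: they have to be found in the camera images.
- shaker: Paint shaker, fixed to the table. Origin: on the table under its hub's axis, z up. Blue housing 45 mm tall, x -105 to +105, y -180 to +105 mm. On it an aluminium cradle 190 x 190 mm centred on the origin, top at 80 mm, with four round pockets round the hub. Hub: dark column 44 mm diameter up to 119 mm height, then the spigot. Black switch box at y = -145 mm.
- shoulder (a point): Centre of the flat top of the hub's dark column, 119 mm above the table. From it the bright spigot, 28 mm diameter, rises 35 mm (to 154 mm), its last 10 mm tapered to 18 mm. Axes as the shaker's. The hold-down is home when its underside rests on this shoulder; lids of seated jars are then 2 mm below the flange.
- pocket0 (a point): Centre of the floor of the shaker pocket at shaker x = +44, y = +44 mm. Floor 55 mm above the table, depth 25 mm, diameter 57 mm (2.5 mm of play round a jar). A seated jar's top is at 117 mm. Pockets 88 mm apart, hub axis 62 mm away; between jar and column only 14 mm: grip with the fingers closing at right angles to the line to the hub.
- pocket1 (a point): Centre of the floor of the shaker pocket at shaker x = -44, y = +44 mm. Floor 55 mm above the table, depth 25 mm, diameter 57 mm (2.5 mm of play round a jar). A seated jar's top is at 117 mm. Pockets 88 mm apart, hub axis 62 mm away; between jar and column only 14 mm: grip with the fingers closing at right angles to the line to the hub.
- pocket2 (a point): Centre of the floor of the shaker pocket at shaker x = -44, y = -44 mm. Floor 55 mm above the table, depth 25 mm, diameter 57 mm (2.5 mm of play round a jar). A seated jar's top is at 117 mm. Pockets 88 mm apart, hub axis 62 mm away; between jar and column only 14 mm: grip with the fingers closing at right angles to the line to the hub.
- pocket3 (a point): Centre of the floor of the shaker pocket at shaker x = +44, y = -44 mm. Floor 55 mm above the table, depth 25 mm, diameter 57 mm (2.5 mm of play round a jar). A seated jar's top is at 117 mm. Pockets 88 mm apart, hub axis 62 mm away; between jar and column only 14 mm: grip with the fingers closing at right angles to the line to the hub.
- switch (a joint): Angle of the shaker's toggle lever, rad. 0 = leaning to the shaker's -x (off), 1.0 = leaning to its +x (on, end stop). Starts at 0 to 0.15, stays where it is left; about 1 N at the ball moves it.
- switch_tip (a point): Centre of the red ball (26 mm diameter) at the end of the toggle lever: a 10 mm rod, 80 mm from pivot to ball. Pivot at shaker x = 0, y = -145 mm, height 67 mm, axis along shaker y. The ball swings from x = -38 mm (off) to +38 mm (on), 137 mm high at both ends, 147 mm in the middle.
- jar0: Jar of unmixed paint: blue paint settled under amber oil, RED lid. Upright cylinder 52 mm diameter, 62 mm tall (lid the top 16 mm, same diameter), about 0.18 kg. Origin: centre of the underside, z up its axis. Starts standing on the table. May be absent.
- jar1: Jar of unmixed paint: yellow paint settled under amber oil, RED lid. Upright cylinder 52 mm diameter, 62 mm tall (lid the top 16 mm, same diameter), about 0.18 kg. Origin: centre of the underside, z up its axis. Starts standing on the table. May be absent.
- jar2: Jar of unmixed paint: orange paint settled under amber oil, RED lid. Upright cylinder 52 mm diameter, 62 mm tall (lid the top 16 mm, same diameter), about 0.18 kg. Origin: centre of the underside, z up its axis. Starts standing on the table. May be absent.
- jar3: Jar of unmixed paint: brick-red paint settled under amber oil, RED lid. Upright cylinder 52 mm diameter, 62 mm tall (lid the top 16 mm, same diameter), about 0.18 kg. Origin: centre of the underside, z up its axis. Starts standing on the table. May be absent.
- mixed0: Jar of already mixed white paint, GREEN lid, same shape and size as the red-lidded jars (52 mm diameter, 62 mm tall, origin at centre of underside, z up its axis). Starts standing in a pocket of the shaker. May be absent.
- mixed1: Jar of already mixed grey paint, GREEN lid, same shape and size as the red-lidded jars (52 mm diameter, 62 mm tall, origin at centre of underside, z up its axis). Starts standing in a pocket of the shaker. May be absent.
- mixed2: Jar of already mixed yellow paint, GREEN lid, same shape and size as the red-lidded jars (52 mm diameter, 62 mm tall, origin at centre of underside, z up its axis). Starts standing in a pocket of the shaker. May be absent.
- holddown: Hold-down: a yellow rigid sleeve with a flange. Flange: disc 144 mm diameter, 6 mm thick, at the bottom. Tube: 40 mm outside diameter, up to 70 mm height, bore 32 mm right through (2 mm of play round the spigot). About 0.25 kg. Origin: on its axis at the flange's underside, z up the tube. Starts standing on the table, flange down; goes on the spigot the same way up.
- tray: Light wooden tray for mixed jars, fixed to the table, 130 mm along its x, 170 mm along its y, walls 25 mm high and 5 mm thick, floor 5 mm thick. Origin: centre of its underside. Two jars fit side by side along its y, at about y = +38 and -38 mm.
- brush_tin: Bystander: steel tin of brushes, 72 mm diameter, tin 95 mm tall, brushes up to about 190 mm. Origin: centre of its underside. Leave alone.
- oil_bottle: Bystander: amber bottle 60 mm diameter, 150 mm tall. Origin: centre of its underside. Leave alone.
- paint_can: Bystander: paint can, 90 mm diameter, 100 mm tall. Origin: centre of its underside. Leave alone.
Not all that is in view belongs to the job. What is shaped like the mixed2 but purple is not meant. Leave any black look-alike of the jar0 alone.

How it is judged (in metres and radians):
On the way, in this order (a step that is already met when the one before it is completed fails the run):
1. every green-lidded jar present stands in the tray and every red-lidded jar present is seated in a shaker pocket (((horizontal distance between jar0 and pocket0 below 0.007 m and z of jar0 in the frame of pocket0 below 0.006 m) or (horizontal distance between jar0 and pocket1 below 0.007 m and z of jar0 in the frame of pocket1 below 0.006 m) or (horizontal distance between jar0 and pocket2 below 0.007 m and z of jar0 in the frame of pocket2 below 0.006 m) or (horizontal distance between jar0 and pocket3 below 0.007 m and z of jar0 in the frame of pocket3 below 0.006 m)) and angle between each of jar0, jar1, jar2, jar3, mixed0, mixed1, mixed2's own z axis and vertical below 0.12 rad and ((horizontal distance between jar1 and pocket0 below 0.007 m and z of jar1 in the frame of pocket0 below 0.006 m) or (horizontal distance between jar1 and pocket1 below 0.007 m and z of jar1 in the frame of pocket1 below 0.006 m) or (horizontal distance between jar1 and pocket2 below 0.007 m and z of jar1 in the frame of pocket2 below 0.006 m) or (horizontal distance between jar1 and pocket3 below 0.007 m and z of jar1 in the frame of pocket3 below 0.006 m)) and ((horizontal distance between jar2 and pocket0 below 0.007 m and z of jar2 in the frame of pocket0 below 0.006 m) or (horizontal distance between jar2 and pocket1 below 0.007 m and z of jar2 in the frame of pocket1 below 0.006 m) or (horizontal distance between jar2 and pocket2 below 0.007 m and z of jar2 in the frame of pocket2 below 0.006 m) or (horizontal distance between jar2 and pocket3 below 0.007 m and z of jar2 in the frame of pocket3 below 0.006 m)) and ((horizontal distance between jar3 and pocket0 below 0.007 m and z of jar3 in the frame of pocket0 below 0.006 m) or (horizontal distance between jar3 and pocket1 below 0.007 m and z of jar3 in the frame of pocket1 below 0.006 m) or (horizontal distance between jar3 and pocket2 below 0.007 m and z of jar3 in the frame of pocket2 below 0.006 m) or (horizontal distance between jar3 and pocket3 below 0.007 m and z of jar3 in the frame of pocket3 below 0.006 m)) and x of mixed0 in the frame of tray between -0.06 and 0.06 m and y of mixed0 in the frame of tray between -0.08 and 0.08 m and z of each of mixed0, mixed1, mixed2 in the frame of tray below 0.012 m and x of mixed1 in the frame of tray between -0.06 and 0.06 m and y of mixed1 in the frame of tray between -0.08 and 0.08 m and x of mixed2 in the frame of tray between -0.06 and 0.06 m and y of mixed2 in the frame of tray between -0.08 and 0.08 m), for 0.2 s.
2. the hold-down is fully home on the spigot (horizontal distance between holddown and shoulder below 0.005 m and z of holddown in the frame of shoulder between -0.004 and 0.004 m and angle between holddown's own z axis and vertical below 0.05 rad), for 0.2 s.
3. the switch lever is swung over to on (value of joint switch above 0.85 rad), for 0.2 s.
At the end, for the whole second after the job is handed in: Green jars upright (0.12 rad) on the tray floor; red jars upright in pockets (7 mm of centre, 6 mm of floor); hold-down within 4 mm of the shoulder, 5 mm of the axis, 0.05 rad of upright; switch past 0.85 rad; jars and hold-down at rest. Absent jars do not count (all of step 1 and all of step 2 and value of joint switch above 0.85 rad and linear speed of each of jar0, jar1, jar2, jar3, mixed0, mixed1, mixed2, holddown below 0.02 m/s); the robot touches nothing.
It fails at once if the brush tin is pushed more than 30 mm or tipped over (distance of brush_tin from where it was at the start of the episode above 0.03 m or angle between brush_tin's own z axis and vertical above 0.4 rad).
It fails at once if the bottle is pushed more than 30 mm or tipped over (distance of oil_bottle from where it was at the start of the episode above 0.03 m or angle between oil_bottle's own z axis and vertical above 0.4 rad).
It fails at once if the paint can is pushed more than 30 mm or tipped over (distance of paint_can from where it was at the start of the episode above 0.03 m or angle between paint_can's own z axis and vertical above 0.4 rad).
Of jar0, jar1, jar2, jar3 only 3 to 4 are there at a start; the rules pass over those that are not, and their reading is None.
Of mixed0, mixed1, mixed2 only 1 to 2 are there at a start; the rules pass over those that are not, and their reading is None.
At some moment in a run one of jar0, jar1, jar2, jar3, holddown may be knocked a few centimetres aside while the robot is not near it.
It also fails if it takes over 208 s, if anything falls off the work surface, if the arm or the gripper's body presses on something with over 40 N, if the wrist force passes 120 N, or if a joint passes its speed limit or range.

## Working session

There is one attempt and no reset: what is moved stays moved. The work goes in short steps, Python scripts to look and compute and a tool call to move; the robot and the scene stay as the last step left them, time stands still between calls to the robot, and variables do not carry over. Pictures are saved under pics/ and viewed, at most 14 in all, crops included, and the job is handed in when it is done.

Besides the shell and the picture viewer there is one more tool, called after "Emit:" as name(argument=value, ...) on one line, values as JSON. apply_moves: Moves the arm, as the interface text tells. Its arguments: {"type":"object","properties":{"targets":{"type":"array","items":{"type":"array"}},"squeeze":{"type":"number"}},"required":["targets"]}

```bash
ls; mkdir -p pics; cat > h.py <<'E'
import numpy as np, cv2
from rig import ctrl, capture, camera_info
def K(name):
    c=camera_info(name); f=210/np.tan(np.radians(c["vfov"])/2); return f,c["cx"],c["cy"],np.array(c["extrinsics"])
def ray(name,u,v):
    f,cx,cy,E=K(name); d=E[:3,:3]@np.array([(u-cx)/f,(v-cy)/f,1]); return E[:3,3],d
def onplane(name,u,v,z):
    o,d=ray(name,u,v); return o+d*(z-o[2])/d[2]
def cloud(name,dep):
    f,cx,cy,E=K(name); v,u=np.mgrid[:420,:560]; P=np.stack([(u-cx)/f*dep,(v-cy)/f*dep,dep],-1)
    return P@E[:3,:3].T+E[:3,3]
E
python3 - <<'E'
from h import *
for n in("side","top"):
    i,d=capture(n); cv2.imwrite(f"pics/{n}0.png",i); np.save(n+"0.npy",d); print(n,camera_info(n),(d>0).mean())
print(ctrl.sense())
E
```

```text
pics
side {'vfov': 45.905068060506345, 'cx': 281.9808746688176, 'cy': 213.86408710269933, 'extrinsics': array([[ 9.05380107e-01, -2.09601612e-01,  3.69261460e-01,
         1.51863093e+02],
       [-4.24566619e-01, -4.58124219e-01,  7.80938785e-01,
        -8.31053446e+02],
       [ 5.48158941e-03, -8.63822531e-01, -5.03766402e-01,
         6.57677772e+02],
       [ 0.00000000e+00,  0.00000000e+00,  0.00000000e+00,
         1.00000000e+00]])} 0.9957950680272109
top {'vfov': 51.432169448300805, 'cx': 281.84938121541455, 'cy': 203.51592295106633, 'extrinsics': array([[ 4.16488442e-02, -9.71643370e-01,  2.32754238e-01,
         3.47594458e+02],
       [-9.99115486e-01, -4.18541790e-02,  4.05865741e-03,
         1.33460355e+01],
       [ 5.79816995e-03, -2.32717402e-01, -9.72527116e-01,
         1.07207594e+03],
       [ 0.00000000e+00,  0.00000000e+00,  0.00000000e+00,
         1.00000000e+00]])} 0.9957993197278912
{'time_s': 0.1, 'joints': array([ 9.72568547e-01,  3.13379331e-01,  1.49832726e+00,  5.11900578e-06,
        1.33101015e+00, -2.23422705e-01]), 'dq': array([ 2.46717095e-03, -1.60810149e-03, -2.20760268e-03,  1.13923825e-03,
        1.68805642e-03,  8.54967805e-05]), 'tau': array([ 5.20868227e-03, -4.12893355e+01, -2.60142052e+01, -3.91095045e-05,
        2.95239377e-03,  1.37261242e-07]), 'eef_pos': array([192.09217239, 488.35946642, 230.81258033]), 'ee_rot': array([-2.26740404e-04,  1.86308111e-01,  9.82491207e-01, -5.14284488e-04]), 'force': array([ 0.0795537 , -0.36301669,  0.00347234]), 'wrist_torque': array([-0.02312406, -0.00616565, -0.02156513]), 'grip_force': 0.0, 'grip_width': 0.9990421065861095}
```

View pics/top0.png

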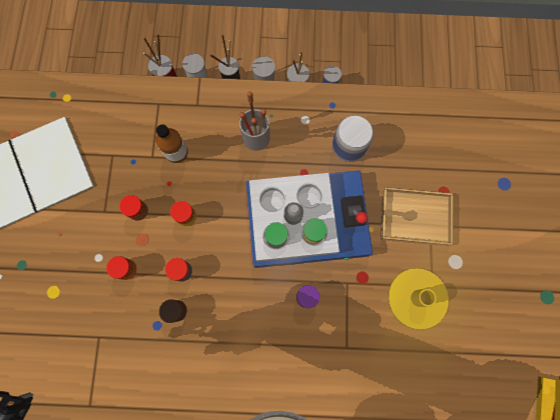

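View pics/side0.png

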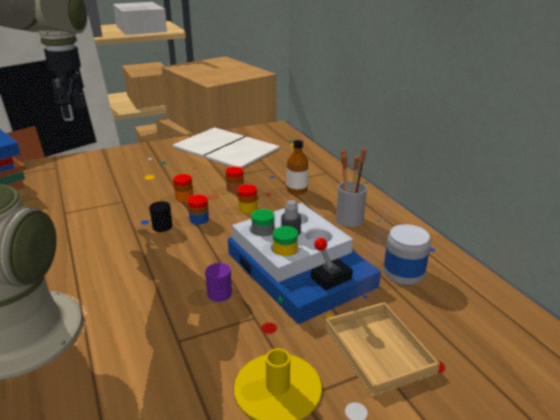

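Top view: red jars are at (131,206), (181,212), (120,267) and (177,269). Green jars in the shaker are at (276,235) and (315,230). The look-alikes to avoid are the purple jar at (308,296) and the black jar at (172,311). The hold-down is at (419,298), the tray at (417,216) and the switch ball at (361,217). The side view agrees with this. Now I'll measure.

```bash
cat >> h.py <<'E'
def blobs(img,dep,name,lo,hi,zr,minpx=25,wrap=False):
    hsv=cv2.cvtColor(img,cv2.COLOR_BGR2HSV); m=cv2.inRange(hsv,np.array(lo),np.array(hi))
    if wrap: m|=cv2.inRange(hsv,np.array([174,lo[1],lo[2]]),np.array([180,hi[1],hi[2]]))
    P=cloud(name,dep); m=(m>0)&(P[...,2]>zr[0])&(P[...,2]<zr[1])&(dep>0)
    n,l,s,c=cv2.connectedComponentsWithStats(m.astype(np.uint8))
    out=[]
    for k in range(1,n):
        if s[k,4]<minpx: continue
        Q=P[l==k]; zt=np.percentile(Q[:,2],90); mm=((l==k)&(P[...,2]>zt-5)).astype(np.uint8)
        cn=max(cv2.findContours(mm,0,1)[0],key=cv2.contourArea)
        (u,v),r=cv2.minEnclosingCircle(cn)
        if len(cn)>5: (u,v),ax,_=cv2.fitEllipse(cn)
        zt=np.median(P[mm>0][:,2])
        out.append((c[k].round(0),s[k,4],np.r_[onplane(name,u,v,zt)].round(1), Q[:,:2].min(0).round(0),Q[:,:2].max(0).round(0)))
    return out
COL={"red":([0,150,100],[7,255,255],(25,175)),"green":([45,100,60],[85,255,255],(25,175)),"yellow":([22,150,100],[32,255,255],(2,190)),"purple":([130,80,40],[160,255,255],(25,100))}
def scan(cols=("red","green"),names=("top","side")):
    for n in names:
        i,d=capture(n)
        for c in cols:
            for b in blobs(i,d,n,*COL[c],wrap=c=="red"): print(n,c,*b)
E
python3 - <<'E'
from h import *
scan(("red","green","purple","yellow"))
E
```

```text
top red [130. 205.] 376 [570.4 378.8  61.5] [544. 354.] [596. 405.]
top red [181. 211.] 376 [560.7 256.8  61.7] [536. 232.] [586. 283.]
top red [361. 217.] 100 [ 547.2 -155.6  149.8] [ 536. -167.] [ 558. -144.]
top red [117. 267.] 411 [423.6 389.7  61.6] [398. 365.] [449. 416.]
top red [176. 269.] 410 [425.5 255.5  61.6] [400. 230.] [450. 280.]
top green [315. 230.] 383 [520.3 -58.8 116.2] [496. -81.] [545. -36.]
top green [276. 233.] 388 [507.5  27.9 116.5] [484.   3.] [531.  52.]
top purple [308. 296.] 401 [376.2 -49.9  61.2] [352. -74.] [401. -25.]
top yellow [418. 298.] 2645 [ 384.2 -314.1   56.6] [ 315. -389.] [ 456. -248.]
top yellow [548. 399.] 806 [ 182.  -578.3   89.2] [ 128. -618.] [ 225. -573.]
side red [234. 172.] 174 [568.1 369.9  61.8] [544. 348.] [596. 397.]
side red [182. 180.] 201 [423.4 383.2  61.6] [399. 360.] [449. 409.]
side red [247. 190.] 236 [560.3 251.1  61.6] [535. 227.] [586. 282.]
side red [197. 201.] 249 [425.4 249.3  61.4] [401. 224.] [451. 278.]
side red [320. 244.] 115 [ 547.1 -163.3  150.5] [ 535. -174.] [ 557. -158.]
side green [262. 217.] 339 [507.7  21.8 116.5] [484.  -1.] [535.  52.]
side green [285. 235.] 412 [521.1 -64.3 116.5] [496. -88.] [569.   5.]
side purple [218. 277.] 633 [376.8 -57.   61.5] [351. -81.] [402. -31.]
side yellow [247. 207.] 157 [557.8 240.5  25.1] [495.  47.] [583. 253.]
side yellow [285. 249.] 226 [523.3 -63.9  96.9] [497. -88.] [542. -58.]
side yellow [277. 387.] 4850 [ 384.6 -324.1   61.6] [ 315. -393.] [ 459. -249.]
```

```bash
cat > m.py <<'E'
from h import *
def hull(P,z0,z1,xr,yr):
    m=(P[...,2]>z0)&(P[...,2]<z1)&(P[...,0]>xr[0])&(P[...,0]<xr[1])&(P[...,1]>yr[0])&(P[...,1]<yr[1])
    return P[m]
for n in("top","side"):
    d=np.load(n+"0.npy"); P=cloud(n,d)
    for lab,z0,z1,xr,yr in[("cradle",78,82,(380,680),(-150,150)),("housing",43,47,(380,680),(-230,150)),("tray rim",23,27,(460,640),(-400,-210)),("tray floor",3.5,7,(490,610),(-370,-240)),("spigot",152,156,(480,600),(-60,60)),("column",117,121,(500,560),(-40,20)),("hd top",66,73,(320,460),(-390,-250)),("hd flange",4.5,8,(300,470),(-400,-240)),("table",-3,3,(300,400),(0,200))]:
        Q=hull(P,z0,z1,xr,yr)
        if len(Q)<4: print(n,lab,len(Q));continue
        c,s,a=cv2.minAreaRect(Q[:,:2].astype(np.float32)); print(n,lab,len(Q),"med z %.1f"%np.median(Q[:,2]),np.round(c,1),np.round(s,1),round(a,2), "mid",((Q.min(0)+Q.max(0))/2).round(1)[:2])
    i=cv2.imread(f"pics/{n}0.png")
    hs=cv2.cvtColor(i,cv2.COLOR_BGR2HSV)
    for c in("red","green"):
        lo,hi,zr=COL[c]; m=cv2.inRange(hs,np.array(lo),np.array(hi))>0
        m&=(abs(P[...,2]-(61.7 if c=="red" else 116.6))<1.2)
        k,l,s,ce=cv2.connectedComponentsWithStats(m.astype(np.uint8))
        for j in range(1,k):
            if s[j,4]>60:
                Q=P[l==j]; print(n,c,s[j,4],((Q.min(0)+Q.max(0))/2).round(1)[:2],np.ptp(Q,0).round(1)[:2],Q.mean(0).round(1))
E
python3 m.py
```

```text
top cradle 2972 med z 79.6 [562.1 -31.8] [190.4 237.2] 8.25 mid [558.9 -25.8]
top housing 1753 med z 44.7 [563.4 -45.3] [209.2 283.5] 8.24 mid [560.3 -45.2]
top tray rim 194 med z 24.4 [ 578.1 -316.2] [168.6 123.6] 89.1 mid [ 577.1 -315.6]
top tray floor 948 med z 5.0 [ 550.9 -305.2] [129.5 118. ] 89.64 mid [ 551.  -305.1]
top spigot 42 med z 153.1 [558.5  -8.7] [17.7 16.9] 32.63 mid [557.3  -7.4]
top column 100 med z 118.4 [530.1  -9.5] [58.9 57.8] 1.74 mid [529.6  -9.9]
top hd top 92 med z 68.9 [ 385.2 -317.6] [38.3 38.3] 38.97 mid [ 384.3 -317.6]
top hd flange 1457 med z 6.0 [ 383.1 -319.4] [166.4 152.3] 1.19 mid [ 383.8 -318.1]
top table 3094 med z -0.3 [350. 100.] [199.9  99.9] 89.99 mid [350. 100.]
top red 157 [570.3 378.2] [49.2 48.9] [568.1 378.4  61.7]
top red 163 [561.1 257.2] [48.7 49.4] [559.9 256.4  61.6]
top red 162 [423.5 390. ] [46.6 50.9] [419.5 388.3  61.7]
top red 164 [425.8 257.5] [48.6 45.3] [425.1 257.1  61.7]
top green 162 [520.3 -58.7] [47.8 44.6] [521.4 -58.6 116.6]
top green 174 [507.7  27.6] [47.2 45. ] [506.6  28.5 116.5]
side cradle 2071 med z 79.8 [562.7
[... 349 characters left out ...]
] 24.6 mid [558.  -11.8]
side column 88 med z 118.5 [535.3  -1.6] [31.2 77.2] 53.57 mid [530.   -7.8]
side hd top 195 med z 69.0 [ 386.  -321.1] [39.7 38.2] 68.17 mid [ 386.1 -321.1]
side hd flange 3143 med z 5.8 [ 385.7 -321. ] [134.4 141.5] 61.66 mid [ 385.6 -321. ]
side table 2025 med z -0.3 [350.   99.9] [ 99.8 199.8] 0.06 mid [350. 100.]
side red 64 [568.1 370.8] [44.6 46.4] [567.4 372.2  61.6]
side red 85 [422.2 383.8] [46.4 49. ] [422.2 384.7  61.7]
side red 101 [560.  253.5] [50.7 49.9] [561.5 253.6  61.8]
side red 109 [425.4 251.2] [49.6 50.3] [424.7 251.3  61.7]
side green 164 [509.5  23.9] [50.4 52. ] [507.7  23.2 116.6]
side green 217 [521.2 -61.9] [51.2 49.9] [521.8 -62.7 116.7]
```

Heights agree with the text: lids at 61.7 and 116.6, cradle at 79.7, shoulder at 118.5, spigot at 153.5. My candidates for "green-lidded jar" are green (276,235), green (315,230) and purple (308,296), which is the decoy. For red-lidded jars they are (131,206), (181,212), (120,267) and (177,269), plus black (172,311), also a decoy. The red ball (361,217) is the switch. I choose the greens first, and check them in a close crop.

```bash
python3 - <<'E'
import cv2
i=cv2.imread("pics/top0.png")[160:320,90:390]; cv2.imwrite("pics/crop0.png",cv2.resize(i,(750,400),interpolation=2))
E
```

```text
(no output)
```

View pics/crop0.png

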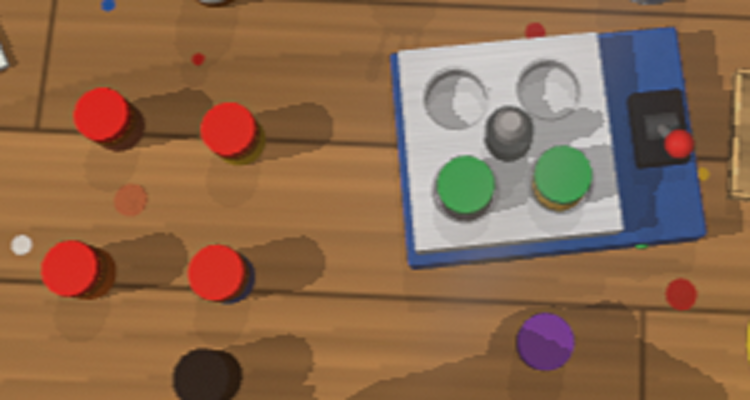

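Emit:
apply_moves(targets=[[85,[316,-462,-50],[0,0,-15]],[85,[316,-462,-50],[0,0,-15]],[85,[316,-462,-50],[0,0,-15]],[85,[316,-462,-50],[0,0,-15]],[85,[316,-462,-50],[0,0,-15]],[85,[316,-462,-50],[0,0,-15]],[85,[316,-462,-50],[0,0,-15]],[85,[316,-462,-50],[0,0,-15]],[85,[316,-462,-50],[0,0,-15]],[85,[316,-462,-50],[0,0,-15]],[85,[316,-462,-50],[0,0,-15]],[85,[316,-462,-50],[0,0,-15]],[85,[316,-462,-50],[0,0,-15]],[85,[316,-462,-50],[0,0,-15]],[85,[316,-462,-50],[0,0,-15]],[85,[316,-462,-50],[0,0,-15]]])

```text
time_s: 1.8
eef_pos: [507.8, 27.7, 181.6]
ee_rot: [0.0, 0.312, 0.95, 0.0]
force: [-0.8, -0.2, -0.2]
grip_width: 0.993
grip_force: 0.0
```

The crop shows two green lids in the near pockets (p1 and p2), with the two far pockets empty. It also shows four red jars, with the black and purple decoys standing apart. I'll descend and grip the first green jar.

Emit:
apply_moves(targets=[[85,[0,-1,-40],[0,0,0]],[85,[0,-1,-70],[0,0,0]],[85,[0,-1,-95],[0,0,0]],[85,[0,-1,-95],[0,0,0]],[85,[0,-1,-95],[0,0,0]],[40,[0,-1,-95],[0,0,0]],[40,[0,-1,-95],[0,0,0]],[40,[0,-1,-95],[0,0,0]],[40,[0,-1,-95],[0,0,0]],[40,[0,-1,-95],[0,0,0]],[40,[0,-1,-95],[0,0,0]],[40,[0,-1,-95],[0,0,0]]], squeeze=40)

```text
time_s: 3.0
eef_pos: [508.9, 25.6, 87.7]
ee_rot: [0.001, 0.313, 0.95, 0.0]
force: [-2.0, 1.0, 7.5]
grip_width: 0.6
grip_force: 41.2
```

Emit:
apply_moves(targets=[[40,[0,0,30],[0,0,0]],[40,[0,0,60],[0,0,0]],[40,[0,0,100],[0,0,0]],[40,[0,0,100],[0,0,0]],[40,[0,0,100],[0,0,0]]])

```text
time_s: 3.5
eef_pos: [508.2, 25.6, 186.8]
ee_rot: [0.001, 0.313, 0.95, 0.0]
force: [0.5, -0.1, -2.6]
grip_width: 0.596
grip_force: 44.8
```

```bash
python3 - <<'E'
from h import *
s=ctrl.sense(); print(s["time_s"],s["eef_pos"].round(1),s["force"].round(1),s["grip_width"])
COL["green"]=([45,100,40],[85,255,255],(25,260))
scan(("green",))
i,d=capture("side"); cv2.imwrite("pics/s1.png",i[120:300,180:420].repeat(3,0).repeat(3,1))
E
```

```text
3.5 [508.2  25.6 186.8] [ 0.5 -0.1 -2.6] 0.5964851263383292
top green [318. 232.] 230 [516.4 -66.1 116.5] [496. -81.] [542. -48.]
side green [268. 176.] 150 [518.9  17.6 214.4] [495. -12.] [531.  44.]
side green [285. 235.] 392 [521.2 -64.7 116.7] [496. -88.] [570. -29.]
```

View pics/s1.png

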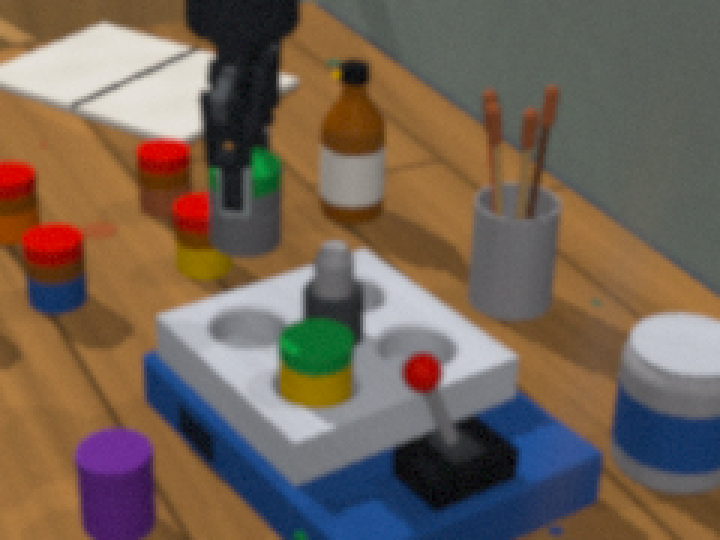

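The side crop shows the grey green-lidded jar held upright (crop pixel about 245,200), with pocket 1 empty below it. Next I carry it to the tray.

Emit:
apply_moves(targets=[[40,[0,0,30],[0,0,-5]],[40,[73,-304,30],[0,0,-53]],[40,[73,-304,30],[0,0,-53]],[40,[73,-304,30],[0,0,-53]],[40,[73,-304,30],[0,0,-53]],[40,[73,-304,30],[0,0,-53]],[40,[73,-304,30],[0,0,-53]],[40,[73,-304,30],[0,0,-53]],[40,[73,-304,30],[0,0,-53]],[40,[73,-304,30],[0,0,-53]],[40,[73,-304,-50],[0,0,-53]],[40,[73,-304,-100],[0,0,-53]],[40,[73,-304,-130],[0,0,-53]],[40,[73,-304,-130],[0,0,-53]]])

```text
time_s: 5.05
eef_pos: [578.6, -275.1, 50.8]
ee_rot: [-0.005, 0.703, 0.711, -0.001]
force: [-0.4, -0.2, -2.0]
grip_width: 0.599
grip_force: 44.8
```

```bash
python3 - <<'E'
from h import *
s=ctrl.sense(); print(s["time_s"],s["eef_pos"].round(1),s["force"].round(1),s["grip_width"])
COL["green"]=([45,100,40],[85,255,255],(25,260))
scan(("green","red"))
i,d=capture("side"); cv2.imwrite("pics/s2.png",i[200:400,260:500].repeat(3,0).repeat(3,1))
E
```

```text
5.05 [ 578.6 -275.1   50.8] [-0.4 -0.2 -2. ] 0.5985367297534732
top green [315. 229.] 386 [520.4 -58.7 116.6] [497. -83.] [544. -36.]
top red [130. 205.] 372 [570.1 378.9  61.6] [545. 354.] [596. 404.]
top red [181. 211.] 375 [560.9 257.3  61.7] [536. 232.] [586. 283.]
top red [361. 217.] 102 [ 547.6 -155.8  150.9] [ 536. -167.] [ 557. -145.]
top red [117. 267.] 413 [423.5 389.6  61.7] [398. 364.] [449. 416.]
top red [176. 269.] 410 [425.4 254.8  61.6] [400. 230.] [450. 281.]
side green [285. 235.] 408 [521.1 -64.5 116.6] [496. -88.] [570. -18.]
side green [369. 304.] 499 [ 582.4 -281.9   81.5] [ 553. -304.] [ 607. -256.]
side red [234. 172.] 174 [568.2 370.3  62.1] [545. 348.] [596. 395.]
side red [182. 180.] 204 [423.3 383.   61.6] [399. 358.] [449. 411.]
side red [247. 190.] 237 [560.7 251.4  61.6] [536. 227.] [587. 280.]
side red [197. 201.] 252 [425.1 248.8  61.4] [401. 224.] [452. 279.]
side red [320. 244.] 114 [ 546.  -164.4  150.7] [ 537. -172.] [ 557. -157.]
```

View pics/s2.png

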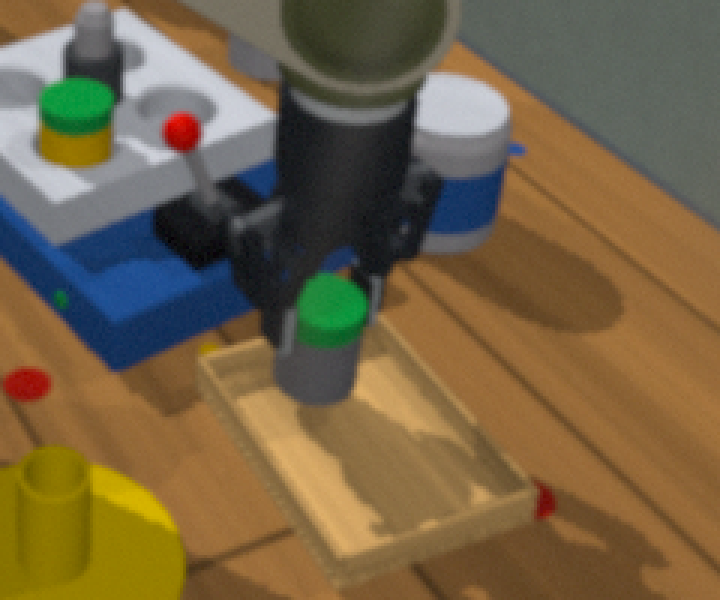

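The side crop shows the jar over the tray floor, clear of its walls. I'll lower it, release and rise.

Emit:
apply_moves(targets=[[40,[0,-1,-5],[0,0,0]],[40,[0,-1,-12],[0,0,0]],[40,[0,-1,-18],[0,0,0]],[40,[0,-1,-20],[0,0,0]],[40,[0,-1,-20],[0,0,0]],[40,[0,-1,-20],[0,0,0]]])

```text
time_s: 5.8
eef_pos: [581.4, -279.6, 37.8]
ee_rot: [0.0, 0.704, 0.71, -0.0]
force: [-4.4, 2.5, 9.2]
grip_width: 0.595
grip_force: 45.8
```

Emit:
apply_moves(targets=[[60,[0,0,0],[0,0,0]],[75,[0,0,0],[0,0,0]],[75,[0,0,40],[0,0,0]],[75,[0,0,90],[0,0,0]],[75,[0,0,140],[0,0,-8]],[75,[-60,218,140],[0,0,-37]],[75,[-60,218,140],[0,0,-37]],[75,[-60,218,140],[0,0,-37]],[75,[-60,218,140],[0,0,-37]],[75,[-60,218,140],[0,0,-37]],[75,[-60,218,140],[0,0,-37]],[75,[-60,218,140],[0,0,-37]],[75,[-60,218,140],[0,0,-37]]])

```text
time_s: 7.1
eef_pos: [521.6, -62.4, 176.2]
ee_rot: [0.0, 0.893, 0.45, 0.0]
force: [-1.0, 0.1, -0.1]
grip_width: 0.882
grip_force: 0.0
```

Emit:
apply_moves(targets=[[75,[0,1,-40],[0,0,0]],[75,[0,1,-70],[0,0,0]],[75,[0,1,-90],[0,0,0]],[75,[0,1,-90],[0,0,0]],[75,[0,1,-90],[0,0,0]],[40,[0,1,-90],[0,0,0]],[40,[0,1,-90],[0,0,0]],[40,[0,1,-90],[0,0,0]],[40,[0,1,-90],[0,0,0]],[40,[0,1,-90],[0,0,0]],[40,[0,1,-50],[0,0,0]],[40,[0,1,-10],[0,0,0]],[40,[0,1,30],[0,0,0]],[40,[0,1,30],[0,0,0]],[40,[0,1,30],[0,0,0]]], squeeze=40)

```text
time_s: 8.6
eef_pos: [521.2, -60.5, 206.8]
ee_rot: [0.0, 0.893, 0.45, 0.0]
force: [0.2, -0.7, -2.1]
grip_width: 0.594
grip_force: 45.1
```

```bash
python3 - <<'E'
from h import *
s=ctrl.sense(); print(s["time_s"],s["eef_pos"].round(1),s["force"].round(1),s["grip_width"])
COL["green"]=([45,100,40],[85,255,255],(15,260))
scan(("green",))
P=cloud("top",capture("top")[1])
m=(abs(P[...,2]-24.5)<2)&(P[...,0]>450)&(P[...,0]<700)&(P[...,1]>-420)&(P[...,1]<-210)
print(cv2.minAreaRect(P[m][:,:2].astype(np.float32)))
E
```

```text
8.6 [521.2 -60.5 206.8] [ 0.2 -0.7 -2.1] 0.5938373556289586
top green [406. 213.] 359 [ 578.7 -277.1   66.2] [ 554. -303.] [ 603. -252.]
side green [284. 184.] 401 [518.5 -65.2 234.4] [495. -88.] [546. -37.]
side green [367. 312.] 576 [ 579.7 -283.2   66.6] [ 555. -307.] [ 606. -257.]
((582.9100341796875, -316.870361328125), (170.6847381591797, 130.05152893066406), 87.17855072021484)
```

Emit:
apply_moves(targets=[[40,[61,-294,10],[0,0,37]],[40,[61,-294,10],[0,0,37]],[40,[61,-294,10],[0,0,37]],[40,[61,-294,10],[0,0,37]],[40,[61,-294,10],[0,0,37]],[40,[61,-294,10],[0,0,37]],[40,[61,-294,10],[0,0,37]],[40,[61,-294,10],[0,0,37]],[40,[61,-294,10],[0,0,37]],[40,[61,-294,-50],[0,0,37]],[40,[61,-294,-100],[0,0,37]],[40,[61,-294,-140],[0,0,37]],[40,[61,-294,-152],[0,0,37]],[40,[61,-294,-160],[0,0,37]],[40,[61,-294,-165],[0,0,37]],[40,[61,-294,-169],[0,0,37]],[40,[61,-294,-169],[0,0,37]],[40,[61,-294,-169],[0,0,37]]])

```text
time_s: 10.55
eef_pos: [582.6, -354.8, 38.5]
ee_rot: [0.001, 0.704, 0.71, 0.0]
force: [-0.5, -1.2, -1.8]
grip_width: 0.596
grip_force: 45.1
```

Emit:
apply_moves(targets=[[40,[0,0,-2],[0,0,0]],[40,[0,0,-2],[0,0,0]],[60,[0,0,-2],[0,0,0]],[75,[0,0,-2],[0,0,0]],[80,[0,0,40],[0,0,0]],[80,[0,0,90],[0,0,0]],[80,[0,0,160],[0,0,0]],[80,[0,0,160],[0,0,0]]])

```text
time_s: 11.35
eef_pos: [583.3, -355.3, 203.3]
ee_rot: [0.004, 0.704, 0.71, 0.0]
force: [0.3, -0.0, 0.2]
grip_width: 0.936
grip_force: 0.0
```

Emit:
apply_moves(targets=[[80,[-157,606,0],[0,0,53]],[80,[-157,606,0],[0,0,53]],[80,[-157,606,0],[0,0,53]],[80,[-157,606,0],[0,0,53]],[80,[-157,606,0],[0,0,53]],[80,[-157,606,0],[0,0,53]],[80,[-157,606,0],[0,0,53]],[80,[-157,606,0],[0,0,53]],[80,[-157,606,0],[0,0,53]],[80,[-157,606,0],[0,0,53]],[80,[-157,606,0],[0,0,53]],[80,[-157,606,0],[0,0,53]],[80,[-157,606,0],[0,0,53]],[80,[-157,606,0],[0,0,53]],[80,[-157,606,0],[0,0,53]],[80,[-157,606,0],[0,0,53]]])

```text
time_s: 12.95
eef_pos: [425.6, 250.7, 197.3]
ee_rot: [0.0, 0.313, 0.95, -0.0]
force: [-0.6, -0.7, 0.4]
grip_width: 0.94
grip_force: 0.0
```

```bash
python3 - <<'E'
from h import *
s=ctrl.sense(); print(s["time_s"],s["eef_pos"].round(1),s["force"].round(1),s["grip_width"])
COL["green"]=([45,100,40],[85,255,255],(15,260))
scan(("red","green",))
E
```

```text
12.95 [425.6 250.7 197.3] [-0.6 -0.7  0.4] 0.9398835102611712
top red [129. 203.] 285 [574.4 381.2  61.4] [553. 354.] [596. 405.]
top red [181. 211.] 374 [561.1 256.9  61.4] [535. 232.] [586. 282.]
top red [362. 217.] 93 [ 546.6 -155.4  150.1] [ 535. -167.] [ 557. -146.]
top red [179. 265.] 216 [433.4 248.4  61.6] [410. 230.] [450. 274.]
top green [406. 213.] 372 [ 579.6 -277.    66.2] [ 554. -304.] [ 606. -253.]
top green [437. 213.] 369 [ 580.4 -350.9   66.2] [ 557. -377.] [ 607. -326.]
side red [234. 172.] 178 [568.2 370.8  61.6] [545. 348.] [596. 399.]
side red [182. 180.] 203 [423.5 382.5  61.7] [399. 359.] [449. 408.]
side red [247. 190.] 236 [560.5 251.1  62.1] [535. 226.] [587. 279.]
side red [197. 201.] 257 [425.2 248.7  61.7] [401. 224.] [452. 278.]
side red [320. 244.] 112 [ 546.3 -164.4  150.2] [ 537. -173.] [ 556. -156.]
side green [ 11. 178.] 130 [ -0.7 628.6  41.5] [-31. 616.] [ 27. 646.]
side green [367. 312.] 593 [ 580.  -283.2   66.7] [ 556. -307.] [ 607. -256.]
side green [392. 338.] 689 [ 581.1 -356.8   66.6] [ 556. -381.] [ 644. -301.]
```

Emit:
apply_moves(targets=[[80,[0,1,-50],[0,0,0]],[80,[0,1,-100],[0,0,0]],[80,[0,1,-140],[0,0,0]],[80,[0,1,-166],[0,0,0]],[80,[0,1,-166],[0,0,0]],[80,[0,1,-166],[0,0,0]],[40,[0,1,-166],[0,0,0]],[40,[0,1,-166],[0,0,0]],[40,[0,1,-166],[0,0,0]],[40,[0,1,-166],[0,0,0]],[40,[0,1,-166],[0,0,0]],[40,[0,1,-130],[0,0,0]],[40,[0,1,-80],[0,0,0]],[40,[0,1,-30],[0,0,0]],[40,[0,1,20],[0,0,0]],[40,[0,1,20],[0,0,0]],[40,[0,1,20],[0,0,0]]], squeeze=40)

```text
time_s: 14.75
eef_pos: [425.2, 252.6, 218.2]
ee_rot: [0.001, 0.313, 0.95, 0.001]
force: [0.1, -0.0, -1.4]
grip_width: 0.597
grip_force: 42.8
```

```bash
python3 - <<'E'
from h import *
s=ctrl.sense(); print(s["time_s"],s["eef_pos"].round(1),s["force"].round(1),s["grip_width"])
COL["red"]=([0,150,60],[7,255,255],(25,280))
scan(("red",))
E
```

```text
14.75 [425.2 252.6 218.2] [ 0.1 -0.  -1.4] 0.5969342226769422
top red [248. 127.] 36 [758.5 111.3 145.4] [757. 100.] [770. 112.]
top red [128. 201.] 171 [580.  384.1  61.6] [561. 358.] [596. 405.]
top red [181. 211.] 386 [561.2 257.   61.4] [536. 231.] [586. 283.]
top red [361. 217.] 100 [ 547.2 -156.1  150.3] [ 536. -167.] [ 558. -145.]
top red [165. 256.] 66 [434.2 234.9 246.9] [419. 229.] [445. 242.]
top red [117. 277.] 37 [402.  389.5  61.5] [398. 374.] [404. 406.]
side red [195. 132.] 134 [434.  245.5 245.2] [415. 219.] [450. 275.]
side red [  6. 161.] 72 [  0.7 617.4  98.2] [-17. 608.] [ 14. 679.]
side red [234. 172.] 176 [568.6 370.4  61.6] [544. 350.] [593. 401.]
side red [182. 180.] 203 [423.9 383.6  61.6] [398. 360.] [449. 410.]
side red [247. 190.] 237 [560.2 250.9  61.8] [535. 225.] [588. 279.]
side red [320. 244.] 111 [ 546.6 -163.9  150.1] [ 537. -172.] [ 557. -158.]
```

Emit:
apply_moves(targets=[[40,[183,-300,0],[0,0,0]],[40,[183,-300,0],[0,0,0]],[40,[183,-300,0],[0,0,0]],[40,[183,-300,0],[0,0,0]],[40,[183,-300,0],[0,0,0]],[40,[183,-300,0],[0,0,0]],[40,[183,-300,0],[0,0,0]],[40,[183,-300,0],[0,0,0]],[40,[183,-300,0],[0,0,0]],[40,[183,-300,0],[0,0,0]],[40,[183,-300,-50],[0,0,0]],[40,[183,-300,-80],[0,0,0]],[40,[183,-300,-95],[0,0,0]],[40,[183,-300,-95],[0,0,0]],[40,[183,-300,-95],[0,0,0]]])

```text
time_s: 16.35
eef_pos: [608.3, -46.6, 123.2]
ee_rot: [0.0, 0.312, 0.95, 0.0]
force: [-0.1, 0.2, -0.8]
grip_width: 0.589
grip_force: 42.8
```

```bash
python3 - <<'E'
from h import *
i,d=capture("side"); cv2.imwrite("pics/s3.png",i[150:330,210:450].repeat(3,0).repeat(3,1))
E
```

```text
(no output)
```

View pics/s3.png

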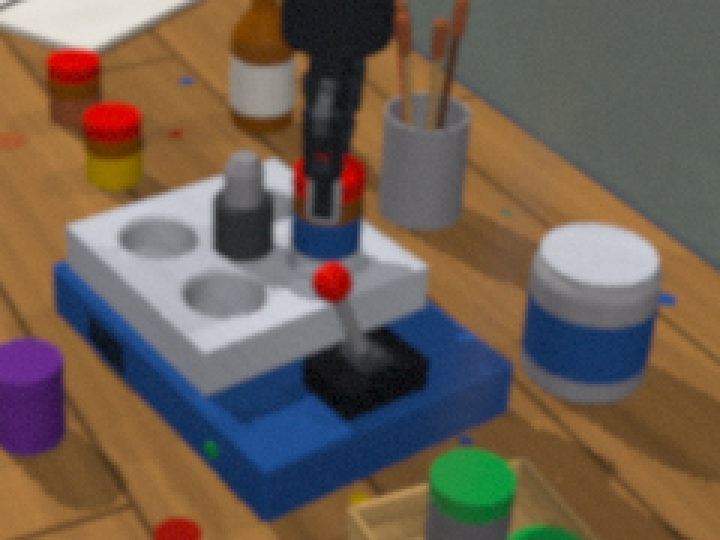

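The side crop shows the blue red-lidded jar hanging upright over pocket 3 (crop about 328,230). I'll lower it gently and watch the force.

Emit:
apply_moves(targets=[[40,[0,-1,-6],[0,0,0]],[40,[0,-1,-12],[0,0,0]],[40,[0,-1,-16],[0,0,0]],[40,[0,-1,-20],[0,0,0]],[40,[0,-1,-24],[0,0,0]],[40,[0,-1,-28],[0,0,0]],[40,[0,-1,-28],[0,0,0]],[40,[0,-1,-28],[0,0,0]]])

```text
time_s: 17.2
eef_pos: [608.2, -48.4, 94.3]
ee_rot: [0.0, 0.313, 0.95, 0.0]
force: [-0.2, 0.6, -1.1]
grip_width: 0.592
grip_force: 42.8
```

Emit:
apply_moves(targets=[[40,[0,0,-4],[0,0,0]],[40,[0,0,-7],[0,0,0]],[40,[0,0,-8],[0,0,0]],[40,[0,0,-8],[0,0,0]],[60,[0,0,-8],[0,0,0]],[75,[0,0,-8],[0,0,0]],[75,[0,0,40],[0,0,0]],[75,[0,0,80],[0,0,0]],[75,[0,0,120],[0,0,0]],[75,[0,0,120],[0,0,0]]])

```text
time_s: 18.2
eef_pos: [610.1, -48.9, 220.0]
ee_rot: [0.005, 0.313, 0.95, 0.0]
force: [1.1, -0.2, -0.0]
grip_width: 0.879
grip_force: 0.0
```

```bash
python3 - <<'E'
from h import *
s=ctrl.sense(); print(s["time_s"],s["eef_pos"].round(1),s["force"].round(1),s["grip_width"])
scan(("red",))
E
```

```text
18.2 [610.1 -48.9 220. ] [ 1.1 -0.2 -0. ] 0.8790236566166879
top red [130. 205.] 371 [570.  378.7  61.3] [544. 354.] [595. 405.]
top red [181. 211.] 377 [561.  256.7  61.5] [536. 232.] [586. 283.]
top red [361. 217.] 103 [ 547.1 -156.6  149.8] [ 535. -167.] [ 557. -145.]
top red [117. 267.] 414 [423.6 389.5  61.7] [398. 364.] [449. 416.]
side red [234. 172.] 173 [568.2 370.9  61.7] [546. 347.] [596. 400.]
side red [182. 180.] 198 [423.3 382.7  61.6] [398. 359.] [450. 412.]
side red [247. 190.] 236 [560.8 251.1  61.7] [535. 227.] [588. 282.]
side red [319. 224.] 346 [606.4 -53.5 116.7] [582. -76.] [632. -29.]
side red [320. 243.] 133 [ 546.7 -162.3  149.9] [ 536. -172.] [611. -73.]
```

Emit:
apply_moves(targets=[[80,[-47,302,0],[0,0,-90]],[80,[-47,302,0],[0,0,-90]],[80,[-47,302,0],[0,0,-90]],[80,[-47,302,0],[0,0,-90]],[80,[-47,302,0],[0,0,-90]],[80,[-47,302,0],[0,0,-90]],[80,[-47,302,0],[0,0,-90]],[80,[-47,302,0],[0,0,-90]],[80,[-47,302,0],[0,0,-90]],[80,[-47,302,0],[0,0,-90]],[80,[-47,302,0],[0,0,-90]],[80,[-47,302,-40],[0,0,-90]],[80,[-47,302,-90],[0,0,-90]],[80,[-47,302,-90],[0,0,-90]],[80,[-47,302,-90],[0,0,-90]]])

```text
time_s: 19.8
eef_pos: [561.0, 253.5, 124.2]
ee_rot: [-0.0, 0.893, 0.45, -0.001]
force: [0.0, -0.2, 0.6]
grip_width: 0.938
grip_force: 0.0
```

Emit:
apply_moves(targets=[[80,[0,0,-40],[0,0,0]],[80,[0,0,-70],[0,0,0]],[80,[0,0,-93],[0,0,0]],[80,[0,0,-93],[0,0,0]],[80,[0,0,-93],[0,0,0]],[40,[0,0,-93],[0,0,0]],[40,[0,0,-93],[0,0,0]],[40,[0,0,-93],[0,0,0]],[40,[0,0,-93],[0,0,0]],[40,[0,0,-93],[0,0,0]],[40,[0,0,-50],[0,0,0]],[40,[0,0,0],[0,0,0]],[40,[0,0,50],[0,0,0]],[40,[0,0,90],[0,0,0]],[40,[0,0,90],[0,0,0]]], squeeze=40)

```text
time_s: 21.3
eef_pos: [563.0, 254.1, 221.4]
ee_rot: [0.001, 0.893, 0.45, 0.006]
force: [0.3, 0.2, -1.2]
grip_width: 0.593
grip_force: 43.4
```

Emit:
apply_moves(targets=[[40,[34,-214,0],[0,0,0]],[40,[34,-214,0],[0,0,0]],[40,[34,-214,0],[0,0,0]],[40,[34,-214,0],[0,0,0]],[40,[34,-214,0],[0,0,0]],[40,[34,-214,0],[0,0,0]],[40,[34,-214,-40],[0,0,0]],[40,[34,-214,-70],[0,0,0]],[40,[34,-214,-90],[0,0,0]],[40,[34,-214,-90],[0,0,0]],[40,[34,-214,-90],[0,0,0]],[40,[34,-214,-90],[0,0,0]]])

```text
time_s: 22.5
eef_pos: [595.9, 40.1, 125.8]
ee_rot: [0.001, 0.893, 0.451, 0.001]
force: [-0.4, 0.1, -0.8]
grip_width: 0.596
grip_force: 43.3
```

```bash
python3 - <<'E'
from h import *
s=ctrl.sense(); print(s["time_s"],s["eef_pos"].round(1),s["force"].round(1),s["grip_width"])
COL["red"]=([0,150,60],[7,255,255],(25,280))
scan(("red",))
E
```

```text
22.5 [595.9  40.1 125.8] [-0.4  0.1 -0.8] 0.5960358646966629
top red [311. 192.] 363 [606.3 -47.2 116.1] [582. -71.] [631. -23.]
top red [130. 206.] 400 [570.  378.7  61.5] [545. 352.] [596. 405.]
top red [361. 217.] 102 [ 547.5 -156.5  150.3] [ 536. -167.] [ 557. -145.]
top red [118. 267.] 431 [423.5 389.6  61.6] [398. 364.] [449. 415.]
side red [234. 172.] 174 [568.4 370.9  61.5] [545. 348.] [596. 400.]
side red [182. 180.] 201 [423.1 382.8  61.8] [399. 360.] [447. 411.]
side red [295. 191.] 312 [593.8  36.4 153.9] [570.  12.] [621.  63.]
side red [319. 224.] 339 [605.9 -54.3 116.7] [580. -77.] [631. -30.]
side red [320. 243.] 134 [ 546.6 -162.4  150.9] [ 537. -172.] [611. -74.]
```

Emit:
apply_moves(targets=[[40,[0,-1,-6],[0,0,0]],[40,[0,-1,-12],[0,0,0]],[40,[0,-1,-18],[0,0,0]],[40,[0,-1,-23],[0,0,0]],[40,[0,-1,-27],[0,0,0]],[40,[0,-1,-31],[0,0,0]],[40,[0,-1,-31],[0,0,0]],[40,[0,-1,-31],[0,0,0]]])

```text
time_s: 23.4
eef_pos: [595.3, 38.6, 93.4]
ee_rot: [0.0, 0.893, 0.45, 0.0]
force: [0.1, -1.3, -2.6]
grip_width: 0.596
grip_force: 43.3
```

Emit:
apply_moves(targets=[[40,[0,0,-4],[0,0,0]],[40,[0,0,-8],[0,0,0]],[40,[0,0,-8],[0,0,0]],[40,[0,0,-8],[0,0,0]],[60,[0,0,-8],[0,0,0]],[75,[0,0,-8],[0,0,0]],[75,[0,0,40],[0,0,0]],[75,[0,0,80],[0,0,0]],[75,[0,0,110],[0,0,0]],[75,[-171,347,110],[0,0,0]],[75,[-171,347,110],[0,0,0]],[75,[-171,347,110],[0,0,0]],[75,[-171,347,110],[0,0,0]],[75,[-171,347,110],[0,0,0]],[75,[-171,347,110],[0,0,0]],[75,[-171,347,110],[0,0,0]],[75,[-171,347,110],[0,0,0]],[75,[-171,347,110],[0,0,0]],[75,[-171,347,110],[0,0,0]]])

```text
time_s: 25.3
eef_pos: [424.0, 385.8, 202.9]
ee_rot: [0.0, 0.893, 0.451, -0.0]
force: [-0.4, -0.5, -0.3]
grip_width: 0.875
grip_force: 0.0
```

```bash
python3 - <<'E'
from h import *
s=ctrl.sense(); print(s["time_s"],s["eef_pos"].round(1),s["force"].round(1),s["grip_width"])
scan(("red",))
E
```

```text
25.3 [424.  385.8 202.9] [-0.4 -0.5 -0.3] 0.8747437717747583
top red [311. 192.] 370 [606.  -46.7 116.4] [582. -71.] [631. -23.]
top red [272. 196.] 393 [594.6  40.9 116.4] [570.  16.] [619.  65.]
top red [130. 205.] 376 [570.1 379.3  61.5] [545. 353.] [595. 404.]
top red [361. 217.] 103 [ 547.1 -156.   150.7] [ 536. -167.] [ 558. -145.]
top red [117. 267.] 413 [423.7 389.8  61.6] [398. 365.] [449. 415.]
side red [234. 172.] 174 [568.6 369.9  61.5] [546. 349.] [596. 398.]
side red [182. 180.] 202 [423.5 382.7  61.5] [399. 361.] [450. 411.]
side red [300. 205.] 154 [596.5  35.9 116.9] [551.  -6.] [621.  65.]
side red [319. 224.] 347 [606.4 -53.8 116.7] [581. -76.] [633. -30.]
side red [320. 243.] 135 [ 547.2 -162.1  150.5] [ 537. -172.] [612. -73.]
```

Emit:
apply_moves(targets=[[75,[0,0,-50],[0,0,0]],[75,[0,0,-100],[0,0,0]],[75,[0,0,-145],[0,0,0]],[75,[0,0,-172],[0,0,0]],[75,[0,0,-172],[0,0,0]],[75,[0,0,-172],[0,0,0]],[40,[0,0,-172],[0,0,0]],[40,[0,0,-172],[0,0,0]],[40,[0,0,-172],[0,0,0]],[40,[0,0,-172],[0,0,0]],[40,[0,0,-172],[0,0,0]],[40,[0,0,-130],[0,0,0]],[40,[0,0,-80],[0,0,0]],[40,[0,0,-30],[0,0,0]],[40,[0,0,15],[0,0,0]],[40,[0,0,15],[0,0,0]],[40,[0,0,15],[0,0,0]]], squeeze=40)

```text
time_s: 27.1
eef_pos: [424.2, 385.5, 219.3]
ee_rot: [-0.0, 0.893, 0.45, 0.001]
force: [-0.9, -0.2, -2.4]
grip_width: 0.594
grip_force: 43.0
```

Emit:
apply_moves(targets=[[40,[97,-446,0],[0,0,0]],[40,[97,-446,0],[0,0,0]],[40,[97,-446,0],[0,0,0]],[40,[97,-446,0],[0,0,0]],[40,[97,-446,0],[0,0,0]],[40,[97,-446,0],[0,0,0]],[40,[97,-446,0],[0,0,0]],[40,[97,-446,0],[0,0,0]],[40,[97,-446,0],[0,0,0]],[40,[97,-446,0],[0,0,0]],[40,[97,-446,0],[0,0,0]],[40,[97,-446,0],[0,0,0]],[40,[97,-446,-50],[0,0,0]],[40,[97,-446,-80],[0,0,0]],[40,[97,-446,-94],[0,0,0]],[40,[97,-446,-94],[0,0,0]],[40,[97,-446,-94],[0,0,0]]])

```text
time_s: 28.8
eef_pos: [521.4, -59.4, 124.9]
ee_rot: [0.0, 0.893, 0.451, 0.0]
force: [0.3, -0.5, -1.1]
grip_width: 0.595
grip_force: 43.0
```

Emit:
apply_moves(targets=[[40,[0,0,-6],[0,0,0]],[40,[0,0,-12],[0,0,0]],[40,[0,0,-16],[0,0,0]],[40,[0,0,-20],[0,0,0]],[40,[0,0,-24],[0,0,0]],[40,[0,0,-28],[0,0,0]],[40,[0,0,-28],[0,0,0]],[40,[0,0,-28],[0,0,0]]])

```text
time_s: 29.6
eef_pos: [521.2, -60.5, 96.3]
ee_rot: [-0.0, 0.893, 0.45, 0.0]
force: [-0.1, -0.3, -1.2]
grip_width: 0.595
grip_force: 43.0
```

Emit:
apply_moves(targets=[[40,[0,0,-4],[0,0,0]],[40,[0,0,-8],[0,0,0]],[40,[0,0,-9],[0,0,0]],[40,[0,0,-9],[0,0,0]],[60,[0,0,-9],[0,0,0]],[75,[0,0,-9],[0,0,0]],[75,[0,0,40],[0,0,0]],[75,[0,0,80],[0,0,0]],[75,[0,0,110],[0,0,0]]])

```text
time_s: 30.5
eef_pos: [521.6, -60.5, 208.7]
ee_rot: [0.001, 0.893, 0.45, 0.001]
force: [0.3, 0.2, -0.7]
grip_width: 0.877
grip_force: 0.0
```

Emit:
apply_moves(targets=[[80,[48,435,0],[0,0,90]],[80,[48,435,0],[0,0,90]],[80,[48,435,0],[0,0,90]],[80,[48,435,0],[0,0,90]],[80,[48,435,0],[0,0,90]],[80,[48,435,0],[0,0,90]],[80,[48,435,0],[0,0,90]],[80,[48,435,0],[0,0,90]],[80,[48,435,0],[0,0,90]],[80,[48,435,0],[0,0,90]],[80,[48,435,0],[0,0,90]],[80,[48,435,0],[0,0,90]],[80,[48,435,0],[0,0,90]],[80,[48,435,0],[0,0,90]]])

```text
time_s: 31.9
eef_pos: [569.3, 374.3, 206.3]
ee_rot: [-0.0, 0.314, 0.949, 0.0]
force: [0.6, -0.3, 0.1]
grip_width: 0.937
grip_force: 0.0
```

```bash
python3 - <<'E'
from h import *
s=ctrl.sense(); print(s["time_s"],s["eef_pos"].round(1),s["force"].round(1),s["grip_width"])
scan(("red","yellow"))
E
```

```text
31.9 [569.3 374.3 206.3] [ 0.6 -0.3  0.1] 0.9373941964141077
top red [311. 192.] 363 [606.1 -46.8 116.4] [582. -71.] [630. -23.]
top red [272. 196.] 383 [594.6  41.1 116.2] [570.  17.] [619.  65.]
top red [131. 206.] 339 [569.2 376.9  61.5] [544. 353.] [596. 404.]
top red [361. 217.] 103 [ 547.2 -156.1  150.5] [ 536. -168.] [ 558. -145.]
top red [316. 230.] 334 [520.6 -60.5 116.2] [497. -81.] [545. -38.]
top yellow [418. 298.] 2498 [ 383.7 -317.2    6. ] [ 315. -389.] [ 456. -248.]
top yellow [548. 398.] 842 [ 184.5 -578.5   89.2] [ 128. -617.] [ 225. -573.]
side red [234. 172.] 174 [568.2 371.   61.7] [545. 349.] [598. 396.]
side red [301. 205.] 139 [603.4  34.5 116.7] [591.  12.] [621.  61.]
side red [319. 224.] 345 [605.6 -54.1 116.6] [581. -77.] [631. -29.]
side red [285. 235.] 393 [521.6 -64.2 116.6] [496. -88.] [567. -30.]
side red [320. 243.] 133 [ 546.9 -162.   150.5] [ 536. -172.] [609. -72.]
side yellow [389. 359.] 561 [ 589.3 -349.7   46.5] [ 556. -382.] [ 631. -342.]
side yellow [277. 387.] 4833 [ 384.7 -323.9   61.1] [ 315. -393.] [ 457. -249.]
```

Pockets 0, 2 and 3 are seated. Now the last red jar goes into pocket 1.

Emit:
apply_moves(targets=[[80,[0,0,-50],[0,0,0]],[80,[0,0,-100],[0,0,0]],[80,[0,0,-145],[0,0,0]],[80,[0,0,-175],[0,0,0]],[80,[0,0,-175],[0,0,0]],[80,[0,0,-175],[0,0,0]],[40,[0,0,-175],[0,0,0]],[40,[0,0,-175],[0,0,0]],[40,[0,0,-175],[0,0,0]],[40,[0,0,-175],[0,0,0]],[40,[0,0,-175],[0,0,0]],[40,[0,0,-130],[0,0,0]],[40,[0,0,-80],[0,0,0]],[40,[0,0,-30],[0,0,0]],[40,[0,0,12],[0,0,0]],[40,[0,0,12],[0,0,0]],[40,[0,0,12],[0,0,0]]], squeeze=40)

```text
time_s: 33.7
eef_pos: [569.1, 374.5, 218.9]
ee_rot: [0.0, 0.313, 0.95, 0.0]
force: [-0.2, -0.2, -2.5]
grip_width: 0.596
grip_force: 43.5
```

Emit:
apply_moves(targets=[[40,[-61,-348,0],[0,0,0]],[40,[-61,-348,0],[0,0,0]],[40,[-61,-348,0],[0,0,0]],[40,[-61,-348,0],[0,0,0]],[40,[-61,-348,0],[0,0,0]],[40,[-61,-348,0],[0,0,0]],[40,[-61,-348,0],[0,0,0]],[40,[-61,-348,0],[0,0,0]],[40,[-61,-348,0],[0,0,0]],[40,[-61,-348,0],[0,0,0]],[40,[-61,-348,-50],[0,0,0]],[40,[-61,-348,-80],[0,0,0]],[40,[-61,-348,-94],[0,0,0]],[40,[-61,-348,-94],[0,0,0]],[40,[-61,-348,-94],[0,0,0]]])

```text
time_s: 35.2
eef_pos: [508.5, 27.4, 124.6]
ee_rot: [0.0, 0.312, 0.95, 0.0]
force: [0.0, 0.2, -2.3]
grip_width: 0.595
grip_force: 43.8
```

Emit:
apply_moves(targets=[[40,[0,0,-6],[0,0,0]],[40,[0,0,-12],[0,0,0]],[40,[0,0,-16],[0,0,0]],[40,[0,0,-20],[0,0,0]],[40,[0,0,-24],[0,0,0]],[40,[0,0,-28],[0,0,0]],[40,[0,0,-28],[0,0,0]],[40,[0,0,-28],[0,0,0]]])

```text
time_s: 36.0
eef_pos: [508.2, 26.5, 96.3]
ee_rot: [-0.0, 0.313, 0.95, -0.0]
force: [0.7, 0.5, -3.4]
grip_width: 0.599
grip_force: 43.8
```

Emit:
apply_moves(targets=[[40,[0,0,-4],[0,0,0]],[40,[0,0,-8],[0,0,0]],[40,[0,0,-9],[0,0,0]],[40,[0,0,-9],[0,0,0]],[60,[0,0,-9],[0,0,0]],[75,[0,0,-9],[0,0,0]],[75,[0,0,40],[0,0,0]],[75,[0,0,80],[0,0,0]],[75,[0,0,110],[0,0,0]]])

```text
time_s: 36.9
eef_pos: [508.6, 26.5, 208.6]
ee_rot: [0.001, 0.313, 0.95, 0.0]
force: [0.4, -0.2, 0.1]
grip_width: 0.878
grip_force: 0.0
```

Emit:
apply_moves(targets=[[75,[-123,-346,0],[0,0,0]],[75,[-123,-346,0],[0,0,0]],[75,[-123,-346,0],[0,0,0]],[75,[-123,-346,0],[0,0,0]],[75,[-123,-346,0],[0,0,0]],[75,[-123,-346,0],[0,0,0]],[75,[-123,-346,0],[0,0,0]],[75,[-123,-346,0],[0,0,0]],[75,[-123,-346,0],[0,0,0]],[75,[-123,-346,0],[0,0,0]],[75,[-123,-346,0],[0,0,0]],[75,[-123,-346,0],[0,0,0]]])

```text
time_s: 38.1
eef_pos: [385.8, -318.3, 206.4]
ee_rot: [0.0, 0.312, 0.95, -0.0]
force: [0.8, 0.1, 0.1]
grip_width: 0.871
grip_force: 0.0
```

```bash
python3 - <<'E'
from h import *
s=ctrl.sense(); print(s["time_s"],s["eef_pos"].round(1),s["force"].round(1),s["grip_width"])
COL["green"]=([45,100,40],[85,255,255],(15,260))
scan(("red","yellow","green"))
for n in("top","side"):
    P=cloud(n,capture(n)[1])
    for l,z0,z1,c,r in(("spig",152,156,(558,-10),25),("hdtop",66,73,(385,-319),30)):
        m=(P[...,2]>z0)&(P[...,2]<z1)&(np.hypot(P[...,0]-c[0],P[...,1]-c[1])<r)
        if m.sum()>5:
            q=cv2.minEnclosingCircle(P[m][:,:2].astype(np.float32)); print(n,l,np.round(q[0],1),round(q[1],1),P[m].mean(0).round(1))
i,d=capture("top"); cv2.imwrite("pics/t4.png",i[150:330,230:470].repeat(3,0).repeat(3,1))
E
```

```text
38.1 [ 385.8 -318.3  206.4] [0.8 0.1 0.1] 0.8712041561638489
top red [311. 192.] 381 [605.5 -46.9 116.4] [582. -71.] [631. -22.]
top red [272. 196.] 393 [594.5  41.2 116.5] [569.  16.] [620.  66.]
top red [361. 217.] 102 [ 546.8 -155.6  150. ] [ 536. -167.] [ 558. -145.]
top red [315. 230.] 392 [520.3 -57.5 116.4] [496. -87.] [544. -34.]
top red [276. 235.] 410 [505.7  28.  116.3] [481.   3.] [529.  52.]
top yellow [411. 296.] 1834 [ 387.9 -323.9    9. ] [ 315. -374.] [ 456. -248.]
top yellow [548. 398.] 850 [ 182.6 -578.1   89.5] [ 129. -618.] [ 226. -572.]
top green [406. 213.] 371 [ 579.2 -277.3   66.4] [ 554. -303.] [ 606. -252.]
top green [437. 213.] 366 [ 580.7 -351.1   66.2] [ 557. -378.] [ 606. -327.]
side red [319. 224.] 355 [606.5 -53.6 116.8] [581. -76.] [633. -28.]
side red [256. 222.] 51 [485.8  15.9 112.8] [482.   2.] [500.  23.]
side red [295. 236.] 52 [537.2 -76.6 116.4] [529. -85.] [567. -30.]
side red [320. 243.] 132 [ 547.3 -162.1  150.6] [ 537. -173.] [611. -72.]
side yellow [389. 359.] 576 [ 586.  -353.4   46.9] [ 556. -381.] [ 630. -342.]
side yellow [277. 387.] 4836 [ 384.7 -323.8   60.8] [ 314. -394.] [ 457. -251.]
side green [ 11. 178.] 125 [ -1.8 628.4  41.7] [-31. 615.] [ 27. 644.]
side green [367. 311.] 595 [ 579.8 -282.8   66.6] [ 554. -307.] [ 606. -256.]
side green [392. 338.] 686 [ 581.  -357.    66.7] [ 556. -381.] [ 608. -332.]
top spig [557.9  -8.4] 10.3 [558.4  -8.1 153.5]
top hdtop [ 385.  -317.7] 20.0 [ 389.2 -313.    69. ]
side hdtop [ 385.1 -321.7] 21.2 [ 385.9 -321.8   68.8]
```

View pics/t4.png

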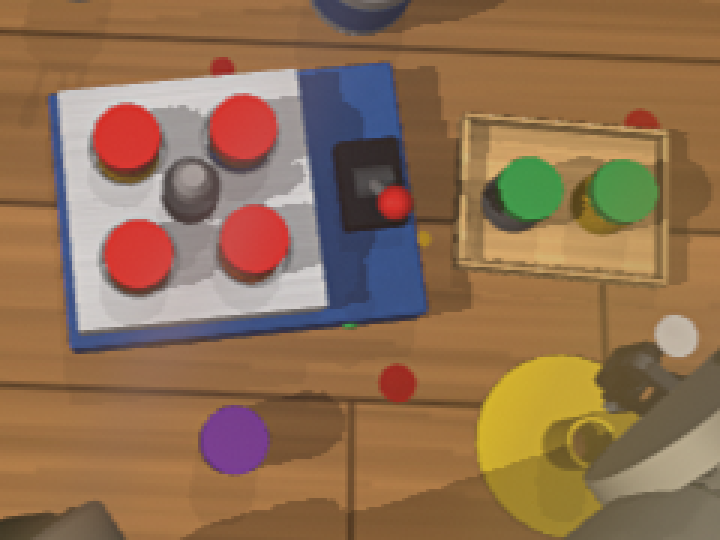

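The top crop shows four red lids seated in the pockets, both greens in the tray, and the hold-down still in place. I'll grip its tube now.

Emit:
apply_moves(targets=[[75,[0,-1,-50],[0,0,0]],[75,[0,-1,-100],[0,0,0]],[75,[0,-1,-145],[0,0,0]],[75,[0,-1,-174],[0,0,0]],[75,[0,-1,-174],[0,0,0]],[75,[0,-1,-174],[0,0,0]],[30,[0,-1,-174],[0,0,0]],[30,[0,-1,-174],[0,0,0]],[30,[0,-1,-174],[0,0,0]],[30,[0,-1,-174],[0,0,0]],[30,[0,-1,-174],[0,0,0]],[30,[0,-1,-174],[0,0,0]],[30,[0,-1,-174],[0,0,0]]], squeeze=50)

```text
time_s: 39.65
eef_pos: [385.7, -321.1, 33.8]
ee_rot: [0.001, 0.313, 0.95, -0.001]
force: [-0.4, -0.1, 8.1]
grip_width: 0.452
grip_force: 50.7
```

Emit:
apply_moves(targets=[[30,[0,0,20],[0,0,0]],[30,[0,0,60],[0,0,0]],[30,[0,0,110],[0,0,0]],[30,[0,0,160],[0,0,0]],[30,[0,0,190],[0,0,0]],[30,[0,0,190],[0,0,0]],[30,[0,0,190],[0,0,0]]])

```text
time_s: 40.35
eef_pos: [385.0, -320.1, 221.9]
ee_rot: [-0.0, 0.313, 0.95, 0.0]
force: [-0.2, 0.3, -3.0]
grip_width: 0.447
grip_force: 51.3
```

```bash
python3 - <<'E'
from h import *
for n in("top","side"):
    i,d=capture(n); hs=cv2.cvtColor(i,cv2.COLOR_BGR2HSV); P=cloud(n,d)
    m=(cv2.inRange(hs,np.array([20,120,60]),np.array([33,255,255]))>0)&(P[...,2]>170)&(P[...,2]<300)&(np.hypot(P[...,0]-385,P[...,1]+319)<100)
    Q=P[m]; print(n,len(Q),Q.min(0).round(),Q.max(0).round(),Q.mean(0).round(1))
    for z in range(180,270,8): 
        s=(Q[:,2]>=z)&(Q[:,2]<z+8); print(z,s.sum(),end="; ")
    # plane fit of flange top
    F=Q[Q[:,2]<np.percentile(Q[:,2],60)]; A=np.c_[F[:,:2],np.ones(len(F))]; k=np.linalg.lstsq(A,F[:,2],rcond=None)[0]; print("\nplane",k[:2].round(3),"z@",k@[385,-319,1])
i,d=capture("side"); cv2.imwrite("pics/s5.png",i[180:420,160:400].repeat(2,0).repeat(2,1))
E
```

```text
top 1435 [ 329. -362.  188.] [ 455. -246.  297.] [ 401.7 -284.6  194.4]
180 1; 188 1351; 196 61; 204 3; 212 0; 220 1; 228 3; 236 3; 244 0; 252 0; 260 0; 268 6; 
plane [-0.003  0.002] z@ 192.44613841804195
side 4879 [ 312. -392.  186.] [ 456. -250.  287.] [ 378.9 -334.5  196.7]
180 39; 188 4214; 196 116; 204 120; 212 86; 220 45; 228 48; 236 55; 244 62; 252 76; 260 2; 268 14; 
plane [0.002 0.009] z@ 192.1901307045019
```

View pics/s5.png

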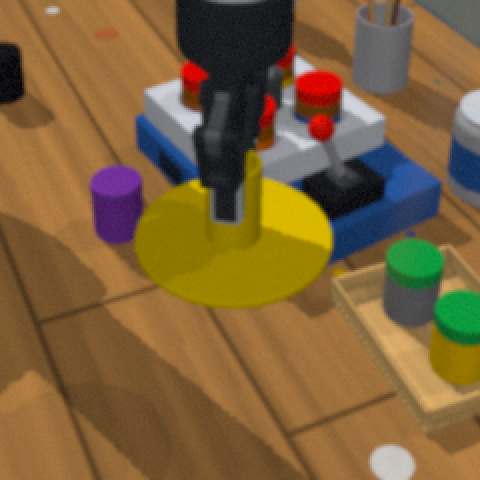

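The hold-down is held level, with its underside about 35 mm below the TCP. I'll carry it over the spigot.

Emit:
apply_moves(targets=[[30,[173,309,5],[0,0,0]],[30,[173,309,5],[0,0,0]],[30,[173,309,5],[0,0,0]],[30,[173,309,5],[0,0,0]],[30,[173,309,5],[0,0,0]],[30,[173,309,5],[0,0,0]],[30,[173,309,5],[0,0,0]],[30,[173,309,5],[0,0,0]],[30,[173,309,5],[0,0,0]],[30,[173,309,5],[0,0,0]],[30,[173,309,-10],[0,0,0]],[30,[173,309,-24],[0,0,0]],[30,[173,309,-24],[0,0,0]],[30,[173,309,-24],[0,0,0]]])

```text
time_s: 41.9
eef_pos: [558.0, -12.4, 198.6]
ee_rot: [-0.0, 0.314, 0.95, -0.0]
force: [-0.3, 1.2, -3.0]
grip_width: 0.447
grip_force: 52.4
```

```bash
python3 - <<'E'
from h import *
s=ctrl.sense(); print(s["eef_pos"].round(1))
for n in("top","side"):
    i,d=capture(n); hs=cv2.cvtColor(i,cv2.COLOR_BGR2HSV); P=cloud(n,d)
    m=(cv2.inRange(hs,np.array([20,120,60]),np.array([33,255,255]))>0)&(P[...,2]>155)&(P[...,2]<180)&(np.hypot(P[...,0]-558,P[...,1]+11)<100)
    Q=P[m]; c,r=cv2.minEnclosingCircle(Q[:,:2].astype(np.float32)); print(n,len(Q),Q.min(0).round(),Q.max(0).round(),np.median(Q[:,2]),np.round(c,1),r)
i,d=capture("side"); cv2.imwrite("pics/s6.png",i[130:310,200:440].repeat(3,0).repeat(3,1))
E
```

```text
[558.  -12.4 198.6]
top 96 [566. -66. 165.] [601.  52. 174.] 170.4695566234871 [580.9  -6.9] 59.30655288696289
side 1593 [486. -86. 165.] [629.  59. 180.] 170.87513898077748 [556.6 -12.9] 73.34138488769531
```

View pics/s6.png

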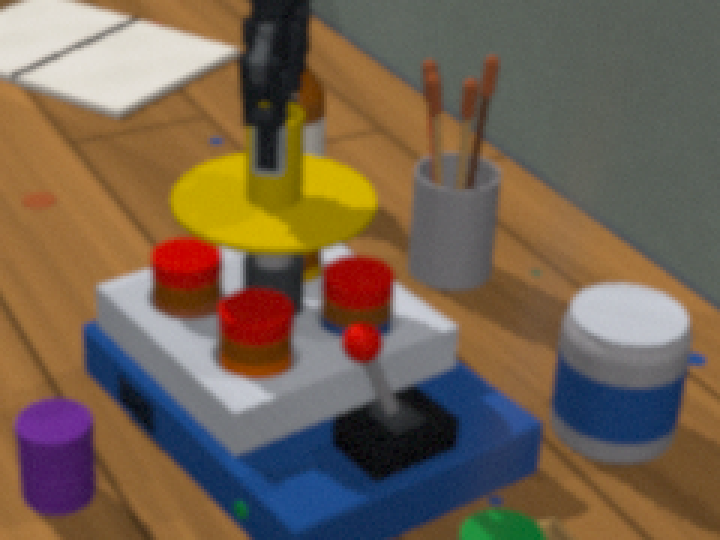

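The side crop shows the hold-down level above the spigot. Seen by that same camera, it sits about 1 mm short in y and 0.5 mm in x. I'll correct this and lower slowly.

Emit:
apply_moves(targets=[[30,[0,1,0],[0,0,0]],[30,[0,1,-3],[0,0,0]],[30,[0,1,-6],[0,0,0]],[30,[0,1,-9],[0,0,0]],[30,[0,1,-12],[0,0,0]],[30,[0,1,-15],[0,0,0]],[30,[0,1,-18],[0,0,0]],[30,[0,1,-18],[0,0,0]],[30,[0,1,-18],[0,0,0]]])

```text
time_s: 42.95
eef_pos: [558.2, -10.5, 180.3]
ee_rot: [-0.0, 0.313, 0.95, 0.0]
force: [0.2, -0.1, -3.7]
grip_width: 0.444
grip_force: 52.5
```

Emit:
apply_moves(targets=[[30,[0,0,-3],[0,0,0]],[30,[0,0,-6],[0,0,0]],[30,[0,0,-9],[0,0,0]],[30,[0,0,-12],[0,0,0]],[30,[0,0,-15],[0,0,0]],[30,[0,0,-15],[0,0,0]],[30,[0,0,-15],[0,0,0]]])

```text
time_s: 43.65
eef_pos: [558.2, -10.4, 165.3]
ee_rot: [-0.0, 0.313, 0.95, -0.0]
force: [0.1, 0.5, -3.2]
grip_width: 0.451
grip_force: 52.5
```

Emit:
apply_moves(targets=[[30,[0,0,-3],[0,0,0]],[30,[0,0,-6],[0,0,0]],[30,[0,0,-8],[0,0,0]],[30,[0,0,-10],[0,0,0]],[30,[0,0,-11],[0,0,0]],[30,[0,0,-12],[0,0,0]],[30,[0,0,-12],[0,0,0]],[30,[0,0,-12],[0,0,0]]])

```text
time_s: 44.45
eef_pos: [558.3, -10.5, 153.4]
ee_rot: [0.0, 0.313, 0.95, -0.0]
force: [-0.3, -0.6, -3.1]
grip_width: 0.446
grip_force: 52.5
```

Still no contact, so I lower a little more.

Emit:
apply_moves(targets=[[30,[0,0,-1],[0,0,0]],[30,[0,0,-2],[0,0,0]],[30,[0,0,-2],[0,0,0]],[30,[0,0,-2],[0,0,0]]])

```text
time_s: 44.85
eef_pos: [558.4, -10.5, 152.9]
ee_rot: [0.001, 0.313, 0.95, -0.0]
force: [-4.5, 1.4, 8.3]
grip_width: 0.449
grip_force: 54.0
```

Contact at the expected height. I'll release and rise.

Emit:
apply_moves(targets=[[45,[0,0,0],[0,0,0]],[60,[0,0,0],[0,0,0]],[70,[0,0,0],[0,0,0]],[70,[0,0,0],[0,0,0]],[70,[0,0,30],[0,0,0]],[70,[0,0,70],[0,0,0]],[70,[0,0,100],[0,0,0]],[70,[-160,-100,100],[0,0,0]],[70,[-160,-100,100],[0,0,0]],[70,[-160,-100,100],[0,0,0]],[70,[-160,-100,100],[0,0,0]],[0,[-160,-100,100],[0,0,0]],[0,[-160,-100,100],[0,0,0]],[0,[-160,-100,100],[0,0,0]],[0,[-160,-100,100],[0,0,0]]])

```text
time_s: 46.35
eef_pos: [398.8, -110.0, 251.1]
ee_rot: [-0.0, 0.312, 0.95, 0.0]
force: [0.6, -0.1, -0.1]
grip_width: 0.139
grip_force: 0.0
```

```bash
python3 - <<'E'
from h import *
s=ctrl.sense(); print(s["time_s"],s["eef_pos"].round(1),s["force"].round(1),s["grip_width"])
for n in("top","side"):
    i,d=capture(n); hs=cv2.cvtColor(i,cv2.COLOR_BGR2HSV); P=cloud(n,d)
    m=(cv2.inRange(hs,np.array([20,120,60]),np.array([33,255,255]))>0)&(P[...,2]>100)&(P[...,2]<140)&(np.hypot(P[...,0]-558,P[...,1]+11)<100)
    Q=P[m]; A=np.c_[Q[:,:2],np.ones(len(Q))]; k=np.linalg.lstsq(A,Q[:,2],rcond=None)[0]
    print(n,len(Q),Q.min(0).round(),Q.max(0).round(),np.median(Q[:,2]),"slope",k[:2].round(3))
scan(("red","green"))
i,d=capture("side"); cv2.imwrite("pics/s7.png",i[130:310,200:440].repeat(3,0).repeat(3,1))
E
```

```text
46.35 [ 398.8 -110.   251.1] [ 0.6 -0.1 -0.1] 0.13918843865706268
top 2778 [486. -80. 104.] [629.  61. 140.] 124.34722984288157 slope [-0.     0.001]
side 1650 [486. -84. 100.] [631.  62. 140.] 124.79197225079656 slope [0.002 0.009]
top red [315. 186.] 79 [618.2 -56.8 116.2] [600. -71.] [631. -36.]
top red [266. 191.] 92 [603.5  53.5 116.4] [583.  35.] [619.  65.]
top red [362. 216.] 76 [ 547.9 -156.8  150.7] [ 538. -167.] [ 558. -145.]
top red [320. 234.] 95 [510.9 -69.4 116.1] [496. -87.] [534. -50.]
top red [272. 240.] 138 [494.2  36.2 116.5] [481.  11.] [514.  52.]
top green [406. 213.] 373 [ 579.4 -277.    66.4] [ 554. -303.] [ 606. -251.]
top green [437. 213.] 365 [ 580.7 -350.9   66.2] [ 557. -377.] [ 606. -326.]
side red [254. 218.] 84 [490.3  28.9 116.6] [481.   2.] [503.  47.]
side red [324. 226.] 148 [615.8 -63.1 116.5] [588. -77.] [633. -41.]
side red [284. 239.] 222 [513.  -75.2 116.3] [496. -88.] [541. -54.]
side red [320. 243.] 132 [ 547.3 -162.6  150.5] [ 536. -173.] [610. -72.]
side green [367. 311.] 600 [ 579.9 -282.8   66.7] [ 554. -307.] [ 606. -256.]
side green [392. 338.] 687 [ 581.  -357.    66.5] [ 556. -381.] [ 608. -331.]
```

View pics/s7.png

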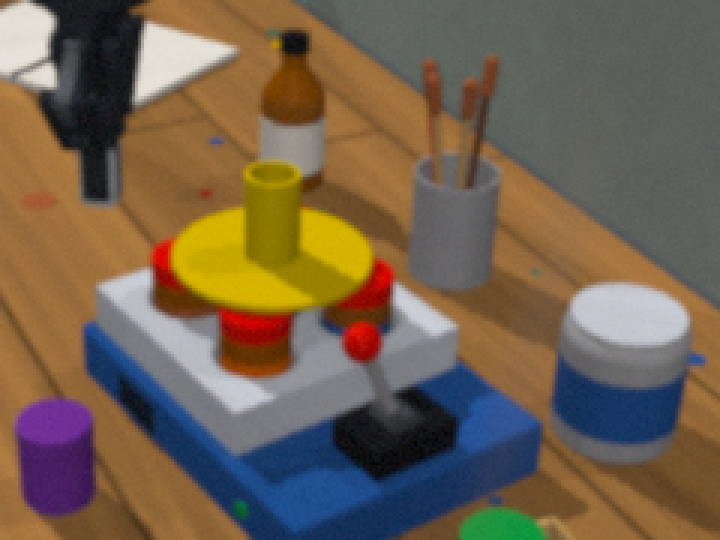

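The crop shows the hold-down home: flange level, top at 124.6 so underside at about 119. Now I take the shut fingers to the ball's off side.

Emit:
apply_moves(targets=[[0,[109,-54,0],[0,0,45]],[0,[109,-54,0],[0,0,45]],[0,[109,-54,0],[0,0,45]],[0,[109,-54,0],[0,0,45]],[0,[109,-54,0],[0,0,45]],[0,[109,-54,0],[0,0,45]],[0,[109,-54,-40],[0,0,45]],[0,[109,-54,-80],[0,0,45]],[0,[109,-54,-110],[0,0,45]],[0,[109,-54,-122],[0,0,45]],[0,[109,-54,-122],[0,0,45]],[0,[109,-54,-122],[0,0,45]]])

```text
time_s: 47.8
eef_pos: [508.0, -164.8, 130.7]
ee_rot: [0.001, -0.074, 0.997, -0.001]
force: [-0.1, 0.2, 0.5]
grip_width: -0.003
grip_force: 0.0
```

```bash
python3 - <<'E'
from h import *
i,d=capture("side"); cv2.imwrite("pics/s8.png",i[130:310,200:440].repeat(3,0).repeat(3,1))
E
```

```text
(no output)
```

View pics/s8.png

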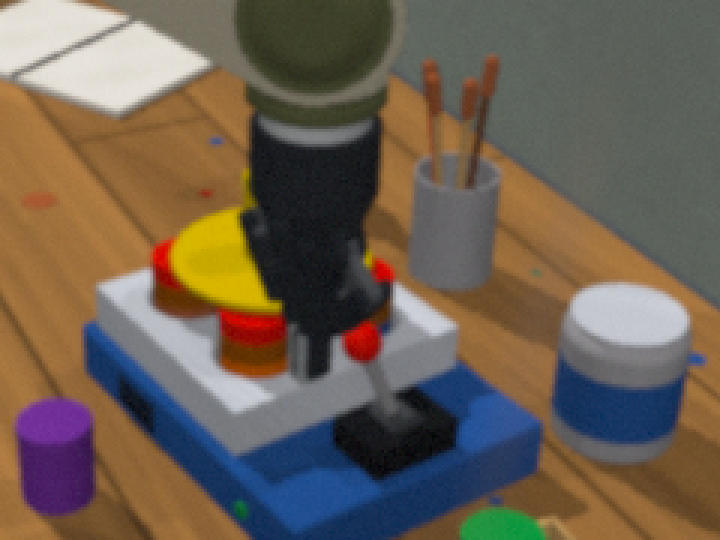

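The fingers stand beside the ball (crop 362,342) on its off side. I'll push along the shaker's +x.

Emit:
apply_moves(targets=[[0,[12,2,0],[0,0,0]],[0,[20,3,0],[0,0,0]],[0,[28,4,0],[0,0,0]],[0,[36,5,0],[0,0,0]],[0,[44,6,0],[0,0,0]],[0,[52,8,0],[0,0,0]],[0,[60,9,0],[0,0,0]],[0,[68,10,0],[0,0,0]],[0,[74,11,0],[0,0,0]],[0,[79,12,0],[0,0,0]],[0,[83,12,0],[0,0,0]],[0,[83,12,0],[0,0,0]],[0,[83,12,0],[0,0,0]]])

```text
time_s: 49.15
eef_pos: [590.3, -152.5, 129.4]
ee_rot: [0.0, -0.074, 0.997, -0.0]
force: [1.5, -0.8, -0.3]
grip_width: 0.002
grip_force: 0.0
```

```bash
python3 - <<'E'
from h import *
scan(("red",))
E
```

```text
top red [315. 186.] 81 [618.3 -56.7 116.5] [600. -70.] [631. -36.]
top red [266. 191.] 99 [603.4  53.2 116.4] [583.  35.] [619.  65.]
top red [272. 240.] 134 [494.1  36.4 116.4] [481.  11.] [514.  52.]
side red [254. 218.] 82 [490.1  27.9 116.4] [480.   6.] [504.  48.]
side red [324. 227.] 145 [614.4 -65.7 116.6] [ 576. -146.] [630. -48.]
side red [349. 234.] 81 [ 615.  -154.9  148.8] [ 605. -163.] [ 624. -149.]
side red [284. 239.] 217 [513.  -75.1 116.1] [496. -87.] [540. -51.]
```

Emit:
apply_moves(targets=[[0,[2,0,0],[0,0,0]],[0,[3,0,0],[0,0,0]],[0,[3,0,0],[0,0,0]],[0,[3,0,0],[0,0,0]]])

```text
time_s: 49.65
eef_pos: [593.2, -152.5, 129.3]
ee_rot: [0.0, -0.074, 0.997, -0.0]
force: [-1.6, 0.4, -0.9]
grip_width: -0.002
grip_force: 0.2
```

Now I back off, rise clear and check.

Emit:
apply_moves(targets=[[0,[-15,-2,0],[0,0,0]],[0,[-30,-4,0],[0,0,0]],[0,[-40,-6,30],[0,0,0]],[0,[-60,-20,80],[0,0,0]],[0,[-120,-30,120],[0,0,0]],[0,[-190,-30,120],[0,0,0]],[0,[-190,-30,120],[0,0,0]],[0,[-190,-30,120],[0,0,0]],[0,[-190,-30,120],[0,0,0]]])

```text
time_s: 50.55
eef_pos: [403.3, -182.7, 250.0]
ee_rot: [0.001, -0.074, 0.997, -0.001]
force: [0.1, -0.4, 0.2]
grip_width: -0.002
grip_force: 0.0
```

```bash
python3 - <<'E'
from h import *
scan(("red","green"))
for n in("top","side"):
    i,d=capture(n); hs=cv2.cvtColor(i,cv2.COLOR_BGR2HSV); P=cloud(n,d)
    m=(cv2.inRange(hs,np.array([20,120,60]),np.array([33,255,255]))>0)&(P[...,2]>100)&(P[...,2]<140)&(np.hypot(P[...,0]-558,P[...,1]+11)<100)
    print(n,m.sum(),P[m].min(0).round(),P[m].max(0).round(),np.median(P[m][:,2]))
cv2.imwrite("pics/s9.png",i)
E
```

```text
top red [315. 186.] 82 [618.4 -56.1 116.5] [600. -71.] [630. -35.]
top red [357. 187.] 96 [ 614.5 -146.2  147.8] [ 604. -159.] [ 626. -136.]
top red [266. 191.] 100 [603.7  53.2 116.7] [582.  35.] [619.  65.]
top red [320. 235.] 98 [511.5 -69.3 115.9] [496. -87.] [533. -51.]
top red [272. 240.] 136 [494.3  36.4 116.6] [481.  11.] [515.  52.]
top green [405. 212.] 345 [ 581.  -276.4   66.3] [ 556. -303.] [ 605. -251.]
top green [437. 213.] 371 [ 580.7 -351.3   66.3] [ 557. -377.] [ 606. -326.]
side red [324. 226.] 147 [614.9 -64.2 116.5] [588. -78.] [634. -40.]
side red [255. 222.] 36 [486.   13.1 114.1] [482.   5.] [494.  22.]
side red [348. 234.] 121 [ 615.  -152.1  147.3] [ 603. -162.] [ 626. -142.]
side red [284. 239.] 221 [512.6 -74.1 116. ] [496. -88.] [542.   6.]
side green [  5. 179.] 35 [-12.  625.4  41.7] [-30. 619.] [  2. 631.]
side green [367. 311.] 599 [ 579.7 -282.9   66.6] [ 554. -308.] [ 607. -255.]
side green [392. 338.] 686 [ 581.  -356.8   66.5] [ 556. -381.] [ 608. -331.]
top 2774 [486. -80. 104.] [627.  61. 140.] 124.34821282191035
side 1642 [485. -85. 101.] [628.  61. 140.] 124.79532875533778
```

View pics/s9.png

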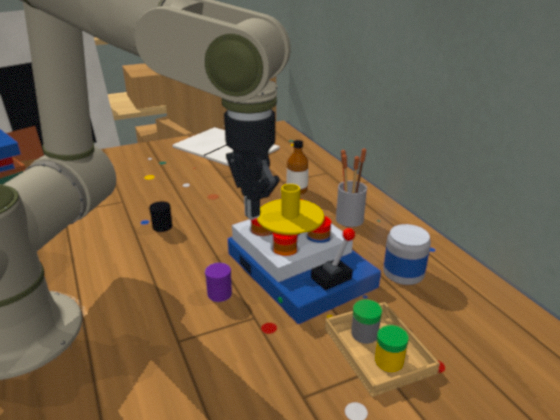

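The lever leans to on: ball centre at x ≈ 615, about 0.97 rad by position. The hold-down is home, the jars are in place and the arm is clear. Handing in.

```bash
python3 -c "
from rig import ctrl; print(ctrl.finish_job())"
```

```text
the job is handed in; nothing more can be done
None
```

I handed the job in at about 51 s of robot time; the hand-in returned no verdict. By the final camera check both green jars stand in the tray, all four red jars are seated in the pockets, the hold-down is fully home, and the switch is over to on at about 0.97 rad.

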